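Clear the offcut and lock the jig's clamp lever

ROBOT

A 6-joint arm with a two-finger parallel gripper is mounted at the origin on the work surface. World frame = base frame: x ahead of the robot, y to its left, z up, the work surface at z = 0. Lengths are in m, angles in rad, forces in N, time in s.
With the tool pointing down it reaches from about 0.25 to 0.725 m from the base axis. Payload 4 kg.
Tool frame: the origin (TCP) lies on the mounting face of the last link; the fingertips stand 173 mm ahead of it and the grasp point (between the pads) lies 155 mm ahead of it; z points along the fingers, y is the line along which they close (so a half turn about z gives the same grasp; the last joint's range is limited). The gripper opens to 85 mm and grips with 20 to 120 N. Pads are 22 mm wide; open, the fingers measure 114 mm over their backs; the gripper's body (76 mm by 85 mm) begins 54 mm behind the grasp point. The pads swing forward as they close: fully open they stand 13 mm farther back than shut.
Start: joints at [1.119, 0.241, 0.005, 1.335, 0, 1.571], TCP at [0.218, 0.45, 0.405] pointing down, gripper open.
Joint ranges: [-2.72, 2.72], [-1.05, 1.87], [-1.09, 1.28], [-1.99, 2.15], [-1.42, 1.44], [-3.14, 3.14]. Speed limits (rad/s): [2.79, 2.79, 3.14, 3.14, 3.14, 3.14].

INTERFACE

Orientations are given as a unit quaternion [w, x, y, z].
In Python, from bench import env, get_image, camera_model, finish_job gives the robot as it stands (env), with the cameras as plain functions and the job as plain functions.
- The arm moves only by the shell command python3 drive.py 'ROWS' [OPENING] [FORCE]. ROWS is rows parted by semicolons, their numbers by spaces, 1 to 10 of them, each of 6 numbers: dx, dy, dz in m, then a rotation vector rx, ry, rz in rad; each row is the pose to reach, as a shift and turn from the pose commanded when the command began, along the tool's axes at that moment; what a row does not reach only later rows make up. A row lasts 1/10 s, in which the tool goes at most 0.05 m and 0.15 rad, less where a joint would pass 70% of its speed; a pose out of reach is approached as far as the arm can. OPENING is the finger opening in m, set as the command begins (- or left out keeps the last). The fingers move at their own pace and stop on an object; FORCE is the grip in N (left out, the last holds). Time passes only in rows, so rows that do not move let the fingers close. It prints the time, the measured TCP pose, the force, the opening and the grip force at its end.
- env.read_state(): the state, without advancing time (a new reading comes with each control period).
- get_image(name): name is "side" or "top" or "wrist"; returns the picture (480x640x3 uint8, red, green, blue); there is no depth.
- camera_model(name): a dict with "mtx" (3x3 intrinsics, pixels), "xyz" and "orientation" of the camera in the world. Camera axes: x right, y up, looking along -z (the intrinsics and any distortion apply to the point x, -y, -z); pixel columns grow to the right and rows downward; lengths in m; the calibration is good to about 2 mm. The wrist camera is an equidistant fisheye: a pixel r from the principal point sees the ray r / f radians off the axis. A picture is of the moment at which its call begins: read the wrist's pose just before it. camera_model takes no time and is no camera call; for the wrist camera it gives the pose at the moment of the call.
- finish_job(): hands the job in; it is judged then, once.
The state is a dict: "clock": time; "qpos": joint angles; "qvel": joint speeds; "joint_torque": joint torques, N m; "position": TCP position; "tool_rot": TCP orientation; "ft_force": force on the tool from outside, world axes, zero at the start; "ft_torque": the same for the moment, N m; "width": finger opening in m; "finger_force": force on a finger pad.
Only numpy, scipy, OpenCV 4.12 (cv2) and the standard library are available. Lean on these libraries where they do the work, as an engineer would, in place of code of your own. Each camera call takes 0.05 s, during which the arm holds its last target. There are 200 camera calls.

TASK

A dark offcut of wood has been left standing on the clamping jig, in the path of its black-balled clamp lever. First take the offcut away and put it in the red scrap tray; then swing the lever clockwise (seen from above) all the way round until it comes up against its stop, so that the clamp is tight, and let go. Leave the bottle, the jar and the drill-bit stand where they are.

Things in the scene. Friction and masses are not known exactly. Their poses are not given: they have to be found in the camera images.
- jig: Plywood jig fixed to the bench. Origin on the clamp stud's axis, at bench height. Board 18 mm thick, from x = -120 to 150 and y = -110 to 110 mm in its frame. On the -x half a pale blank lies under a steel strap (top 44 mm above the bench). The lever's nut sits on the strap at the origin; the lever swings over the bare +x half. A red stop pin (top 68 mm up, 45 mm from the axis) marks its end.
- lever_pivot (a point): Point on the vertical axis of the stud and nut, 55 mm above the bench, at the jig's origin.
- clamp_lever (a joint): Lever angle (rad): 0 = loose, growing clockwise seen from above, 2.40 = tight, at a hard stop. At value q it points from the axis in the direction 1.22 - q (counter-clockwise from the jig's +x axis). It turns stiffly (about 0.2 N m, 2 N at the ball), stays where it is left and does not rise or sink.
- lever_ball (a point): Centre of the black ball knob (32 mm diameter) on the lever's end, 110 mm from the axis, 74 mm above the bench. The steel arm, 12 mm thick, slopes down from it to the hex nut (30 mm across flats, top 63 mm above the bench). Grip or push the ball from above; it may turn within the fingers.
- offcut: Loose dark wooden block 110 (its x) x 42 (its y) x 70 mm high (its z), about 0.15 to 0.35 kg, standing on the jig's board. Origin at the centre of its underside. Grip across the 42 mm width.
- offcut_center (a point): Centre of the offcut block, 35 mm above its underside.
- scrap_tray: Red, open, empty plastic tray, fixed to the bench, to the robot's left or right: 220 (its x) x 170 (its y) x 55 mm high outside, walls and floor 5 mm thick. Origin at the centre of its underside, on the bench.
- bit_stand: Wooden block 120 x 80 x 40 mm with steel drill bits standing in it (up to 106 mm high), fixed to the bench on the other side from the tray. Origin at the centre of its underside. Not to be touched.
- glue_bottle: Loose yellow bottle, 58 mm diameter, 150 mm high. Origin at the centre of its underside. Leave alone.
- wax_jar: Loose amber jar, 72 mm diameter, 70 mm high. Origin at the centre of its underside. Leave alone.

How it is judged:
By the outcome, as a careful person would: the job done as asked, in the order asked, and still so for the second after the job is handed in, with the robot touching nothing.
It also fails if it takes over 61 s, if anything falls off the work surface, if the arm or the gripper's body presses on something with over 40 N, if the wrist force passes 120 N, or if a joint passes its speed limit or range.

## Working session

There is one attempt and no reset: what is moved stays moved. The work goes in short steps, Python scripts to look and compute and a shell command to move; the robot and the scene stay as the last step left them, time stands still between calls to the robot, and variables do not carry over. Pictures are saved under pics/ and viewed, at most 10 in all, crops included, and the job is handed in when it is done.

```bash
ls; mkdir -p pics
python3 - <<'E'
from bench import env, get_image, camera_model, finish_job
import cv2
s=env.read_state();print({k:s[k] for k in('clock','position','tool_rot','width')})
for n in('top','side'):
    m=camera_model(n);print(n,m)
    cv2.imwrite(f'pics/{n}0.png',get_image(n)[:,:,::-1])
E
```

```text
bench.py
drive.py
pics
{'clock': 0.0, 'position': array([0.21816818, 0.44958575, 0.40379535]), 'tool_rot': array([-2.48398835e-04,  2.23983524e-01,  9.74592352e-01, -1.03308779e-03]), 'width': 0.08513586086099481}
top {'mtx': array([[455.98265474,   0.        , 315.77048422],
       [  0.        , 455.98265474, 234.45610248],
       [  0.        ,   0.        ,   1.        ]]), 'xyz': array([0.40265133, 0.0037331 , 1.08861195]), 'orientation': array([-0.69493654, -0.06345512,  0.0741275 ,  0.71241965])}
side {'mtx': array([[475.86348195,   0.        , 314.58377445],
       [  0.        , 475.86348195, 233.25453515],
       [  0.        ,   0.        ,   1.        ]]), 'xyz': array([ 0.50264742, -0.72868749,  0.71757392]), 'orientation': array([ 0.91097612,  0.4110178 , -0.02126563, -0.0271042 ])}
```

View pics/top0.png

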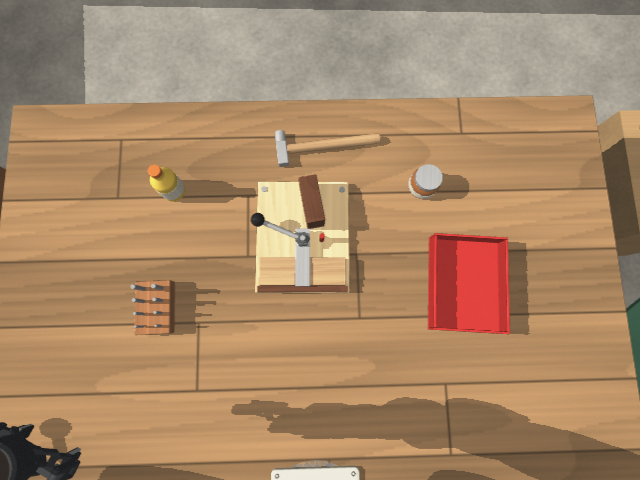

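View pics/side0.png

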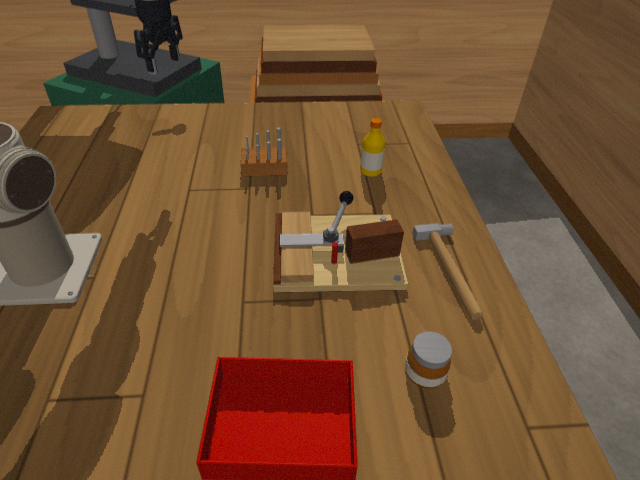

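The top view shows the ball at (257,219), nut (303,238), stop pin (322,238), offcut about (312,202), and tray about (469,285). The bottle, jar and stand are clear of the jig. Next I'll measure these by colour.

```bash
cat > h.py <<'E'
import numpy as np,cv2
from scipy.spatial.transform import Rotation as R
from bench import env, get_image, camera_model, finish_job
def rot(q): return R.from_quat(np.r_[q[1:],q[0]])
def ray(n,uv):
    m=camera_model(n);K=m['mtx'];u,v=uv
    d=np.array([(u-K[0,2])/K[0,0],-(v-K[1,2])/K[1,1],-1]);return m['xyz'],rot(m['orientation']).apply(d)
def cast(n,uv,z):
    o,d=ray(n,uv);return o+d*(z-o[2])/d[2]
def blobs(mask,roi,k=1):
    x0,y0,x1,y1=roi;mm=np.zeros_like(mask);mm[y0:y1,x0:x1]=mask[y0:y1,x0:x1]
    c,_=cv2.findContours(mm,cv2.RETR_EXTERNAL,cv2.CHAIN_APPROX_NONE)
    return sorted(c,key=cv2.contourArea)[::-1][:k]
def tool(p_world):
    """shift in tool axes from present TCP to p_world"""
    s=env.read_state();return rot(s['tool_rot']).inv().apply(np.array(p_world)-s['position'])
E
python3 - <<'E'
from h import *
im=cv2.imread('pics/top0.png');hsv=cv2.cvtColor(im,cv2.COLOR_BGR2HSV);v=hsv[:,:,2]
np.set_printoptions(precision=4,suppress=True)
# ball
c=blobs((v<45).astype(np.uint8),(240,200,285,240))[0];(u,w),r=cv2.minEnclosingCircle(c);print('ball',u,w,r,cast('top',(u,w),.074))
# red
red=cv2.inRange(hsv,(0,170,90),(6,255,255))|cv2.inRange(hsv,(174,170,90),(180,255,255))
c=blobs(red,(400,220,530,345))[0];q=cv2.boxPoints(cv2.minAreaRect(c));print('tray',[cast('top',p,.055)[:2] for p in q])
c=blobs(red,(310,225,340,250))[0];print('pin',cv2.boundingRect(c),cast('top',c[:,0].mean(0),.066))
# jig board corners
for p in [(257,182),(349,181),(256,291),(349,291)]: print('jig',cast('top',p,.018)[:2])
print('nut',cast('top',(303,238),.063))
crop=im[170:260,240:360];print('offcut v rows');
for y in range(178,230,6): print(y,[tuple(int(a) for a in im[y,x]) [2] for x in range(296,328,1)])
a=cv2.resize(crop,None,fx=6,fy=6,interpolation=cv2.INTER_NEAREST);cv2.imwrite('pics/c1.png',a)
E
```

```text
ball 257.5 219.0 6.18475866317749 [0.6418 0.1176 0.074 ]
tray [array([ 0.3797, -0.2576]), array([ 0.604 , -0.2775]), array([ 0.5968, -0.467 ]), array([ 0.3723, -0.4391])]
pin (320, 234, 4, 7) [ 0.5989 -0.0272  0.066 ]
jig [0.7479 0.125 ]
jig [ 0.7454 -0.1003]
jig [0.4827 0.1276]
jig [ 0.4772 -0.0895]
nut [0.5973 0.015  0.063 ]
offcut v rows
178 [194, 193, 169, 136, 126, 123, 123, 122, 124, 125, 121, 117, 115, 118, 118, 118, 118, 117, 117, 115, 105, 174, 194, 193, 193, 194, 195, 194, 193, 195, 195, 194]
184 [244, 243, 231, 149, 119, 126, 125, 123, 124, 124, 125, 124, 118, 116, 117, 116, 117, 115, 114, 113, 113, 110, 149, 191, 192, 186, 185, 188, 189, 189, 192, 196]
190 [244, 244, 244, 232, 149, 120, 126, 126, 126, 124, 124, 124, 122, 123, 124, 126, 123, 123, 122, 119, 117, 120, 123, 128, 178, 187, 185, 187, 190, 190, 192, 196]
196 [244, 244, 244, 244, 245, 183, 134, 131, 125, 124, 123, 122, 122, 122, 121, 121, 124, 124, 122, 122, 121, 122, 122, 123, 129, 173, 186, 188, 190, 191, 193, 195]
202 [243, 244, 244, 244, 245, 245, 180, 137, 133, 126, 124, 122, 122, 123, 123, 119, 119, 122, 123, 123, 119, 118, 121, 118, 119, 94, 167, 189, 191, 192, 193, 196]
208 [243, 244, 244, 244, 245, 244, 242, 188, 132, 125, 124, 125, 122, 120, 122, 122, 117, 115, 118, 120, 119, 118, 118, 116, 117, 117, 106, 171, 191, 192, 194, 197]
214 [243, 244, 244, 244, 245, 244, 241, 237, 204, 140, 120, 123, 124, 122, 120, 120, 120, 117, 113, 115, 118, 118, 115, 113, 113, 113, 112, 110, 141, 184, 195, 198]
220 [243, 244, 244, 244, 244, 243, 240, 236, 237, 208, 137, 126, 132, 132, 131, 127, 127, 131, 125, 123, 124, 124, 117, 109, 100, 87, 71, 59, 58, 172, 197, 200]
226 [188, 191, 190, 192, 195, 240, 244, 240, 237, 240, 203, 114, 63, 58, 59, 58, 58, 58, 58, 58, 60, 62, 63, 67, 72, 91, 121, 128, 178, 196, 199, 202]
```

View pics/c1.png

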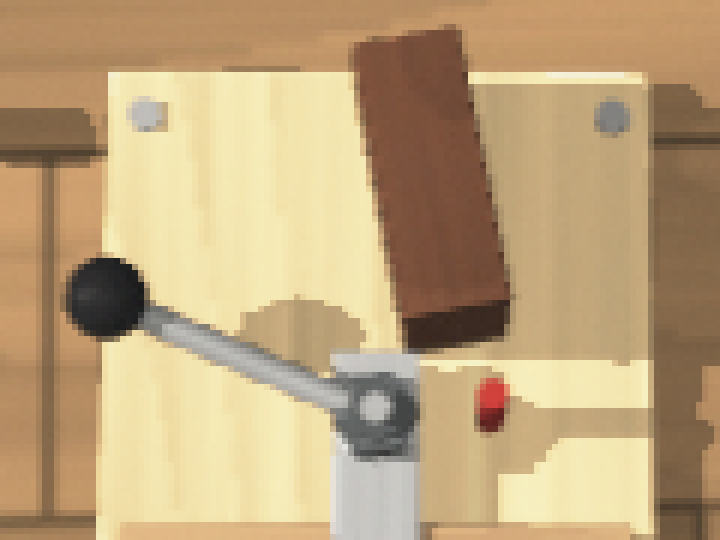

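The crop shows the offcut's top-face corners at full-image pixels (299,177.3), (316.5,174.3), (325,219.7) and (307.3,222.7). The lever lies against the left side and the stop pin is on the right.

Run:
```python
from h import *
np.set_printoptions(precision=4,suppress=True)
P=np.array([cast('top',p,.088)[:2] for p in[(299,177.3),(316.5,174.3),(325,219.7),(307.3,222.7)]])-0
n=np.linalg.norm
print(P,n(P[0]-P[1]),n(P[2]-P[3]),n(P[1]-P[2]),n(P[0]-P[3]))
c=P.mean(0);d=(P[0]+P[1]-P[2]-P[3]);a=np.arctan2(d[1],d[0]);print('offcut',c,'yaw',a)
# side check: top face in side view
im=cv2.imread('pics/side0.png');m=camera_model('side')
def proj(p):
    q=rot(m['orientation']).inv().apply(np.array(p)-m['xyz']);K=m['mtx'];return K[0,0]*q[0]/-q[2]+K[0,2],K[1,1]*q[1]/q[2]+K[1,2]
print('side top corners',[np.round(proj([*p,.088]),1) for p in P], 'ball',proj([.6418,.1176,.074]),'tray corners',[np.round(proj([.485+sx*.11,-.368+sy*.085,.055])) for sx in(-1,1) for sy in(-1,1)])
s=env.read_state();y=rot(s['tool_rot']).apply([0,1,0]);ya=np.arctan2(y[1],y[0]);print('tool y ang',ya,'turn',a+np.pi/2-ya)
print('shift to above', tool([*c,.30]),tool([*c,.215]))
```

```text
[[ 0.7344  0.0209]
 [ 0.7407 -0.0194]
 [ 0.6333 -0.0357]
 [ 0.6273  0.0043]] 0.04079974244329245 0.040445402485744776 0.10861890781146614 0.10834209797152426
offcut [ 0.684  -0.0075] yaw 0.15241614834886497
side top corners [array([396.6, 218.6]), array([403.6, 231.3]), array([351.8, 238.4]), array([346.4, 225.4])] ball (np.float64(346.53983923864854), np.float64(197.18518889381068)) tray corners [array([197., 472.]), array([210., 362.]), array([361., 462.]), array([346., 355.])]
tool y ang 1.1190188359377304 turn 0.604193639206031
shift to above [-0.6186 -0.2077  0.1043] [-0.6186 -0.2076  0.1893]
```

```bash
python3 drive.py '-.04 -.013 0 0 0 -.1; -.08 -.027 0 0 0 -.2; -.12 -.04 0 0 0 -.3;-.16 -.053 0 0 0 -.4;-.2 -.067 0 0 0 -.5;-.24 -.08 0 0 0 -.604;-.28 -.094 0 0 0 -.604;-.32 -.107 0 0 0 -.604;-.36 -.12 0 0 0 -.604;-.4 -.134 0 0 0 -.604' .085
python3 - <<'E'
from h import *
np.set_printoptions(precision=4,suppress=True)
print(tool([.684,-.0075,.30]),tool([.684,-.0075,.215]))
y=rot(env.read_state()['tool_rot']).apply([0,1,0]);print(1.7232-np.arctan2(y[1],y[0]))
E
```

```text
clock: 1.1
position: [0.5206, 0.1532, 0.4042]
tool_rot: [-0.0, -0.076, 0.997, -0.0]
ft_force: [0.7, 1.1, -0.3]
width: 0.0853
finger_force: 0.0
[-0.1372 -0.1836  0.1041] [-0.1373 -0.1836  0.1891]
0.00028140504253393317
```

```bash
python3 drive.py '-.027 -.037 0.01 0 0 0;-.055 -.073 .03 0 0 0;-.082 -.11 .05 0 0 0;-.11 -.147 .07 0 0 0;-.137 -.184 .09 0 0 0;-.137 -.184 .104 0 0 0;-.137 -.184 .104 0 0 0;-.137 -.184 .104 0 0 0'
python3 - <<'E'
from h import *
np.set_printoptions(precision=4,suppress=True)
print(tool([.684,-.0075,.215]))
m=camera_model('wrist');print(m)
cv2.imwrite('pics/w1.png',get_image('wrist')[:,:,::-1])
E
```

```text
clock: 1.9
position: [0.6826, -0.0063, 0.3001]
tool_rot: [-0.001, -0.076, 0.997, 0.0]
ft_force: [0.8, 0.1, -0.3]
width: 0.085
finger_force: 0.0
[-0.0014 -0.0015  0.0851]
{'mtx': array([[371.6483,   0.    , 317.4151],
       [  0.    , 371.6483, 234.3483],
       [  0.    ,   0.    ,   1.    ]]), 'xyz': array([ 0.6125, -0.0161,  0.27  ]), 'orientation': array([ 0.6446, -0.0909, -0.1056,  0.7517])}
```

View pics/w1.png

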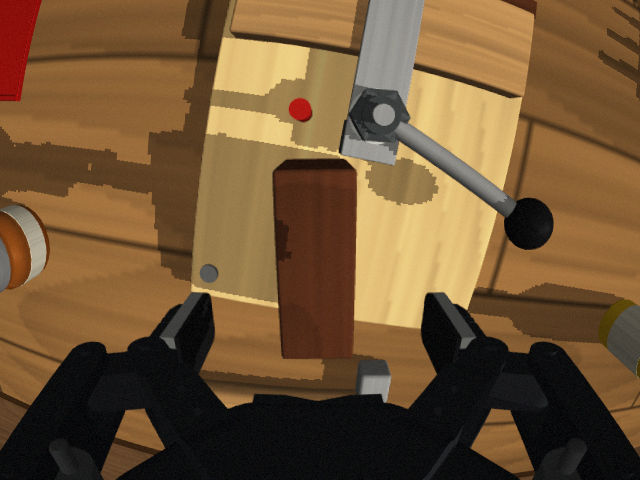

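The wrist view shows the offcut (x 275–355) centred between the fingers (210–425) and square to them. The lever ball at (528,223) is clear, so I'll descend and grip.

```bash
python3 drive.py '-.001 -.001 .02 0 0 0;-.001 -.001 .04 0 0 0;-.001 -.001 .06 0 0 0;-.001 -.001 .075 0 0 0;-.001 -.001 .085 0 0 0;-.001 -.001 .085 0 0 0;-.001 -.001 .085 0 0 0' && python3 drive.py '0 0 0 0 0 0;0 0 0 0 0 0;0 0 0 0 0 0;0 0 0 0 0 0;0 0 0 0 0 0;0 0 0 0 0 0;0 0 0 0 0 0;0 0 0 0 0 0' .03 60
```

```text
clock: 2.65
position: [0.6844, -0.0067, 0.2172]
tool_rot: [0.001, -0.076, 0.997, -0.0]
ft_force: [-0.3, -0.3, 0.7]
width: 0.0849
finger_force: 0.0
clock: 3.45
position: [0.6845, -0.0073, 0.2167]
tool_rot: [0.001, -0.076, 0.997, -0.0]
ft_force: [-0.5, 1.3, 5.1]
width: 0.0418
finger_force: 62.2
```

```bash
python3 drive.py '0 0 -.02 0 0 0;0 0 -.04 0 0 0;0 0 -.06 0 0 0;0 0 -.08 0 0 0;0 0 -.1 0 0 0;0 0 -.12 0 0 0;0 0 -.12 0 0 0;0 0 -.12 0 0 0'
python3 - <<'E'
from h import *
np.set_printoptions(precision=4,suppress=True)
print(tool([.488,-.368,.335]),tool([.488,-.368,.207]))
im=get_image('top')[:,:,::-1].copy();cv2.imwrite('pics/top1.png',im)
E
```

```text
clock: 4.25
position: [0.6839, -0.0074, 0.3343]
tool_rot: [-0.001, -0.076, 0.997, 0.0]
ft_force: [-0.8, -0.2, -3.4]
width: 0.0415
finger_force: 61.6
[ 0.2483 -0.3268 -0.0003] [ 0.2481 -0.3268  0.1277]
```

```bash
python3 drive.py '.012 -.016 0 0 0 0;.036 -.048 0 0 0 0;.06 -.08 0 0 0 0;.085 -.112 0 0 0 0;.11 -.145 0 0 0 0;.135 -.178 0 0 0 0;.16 -.21 0 0 0 0;.185 -.244 0 0 0 0;.21 -.277 0 0 0 0;.23 -.303 0 0 0 0' && python3 drive.py '.012 -.016 0 0 0 0;.018 -.024 0 0 0 0;.018 -.024 0 0 0 0;.018 -.024 0 0 0 0;.018 -.024 0 0 0 0'
python3 - <<'E'
from h import *
np.set_printoptions(precision=4,suppress=True)
print(tool([.488,-.368,.207]))
cv2.imwrite('pics/w2.png',get_image('wrist')[:,:,::-1])
E
```

```text
clock: 5.3
position: [0.5008, -0.3433, 0.3334]
tool_rot: [-0.002, -0.075, 0.997, 0.001]
ft_force: [0.2, 0.6, -1.9]
width: 0.0413
finger_force: 61.6
clock: 5.8
position: [0.4892, -0.3669, 0.3353]
tool_rot: [-0.0, -0.077, 0.997, 0.0]
ft_force: [-0.1, 0.0, -2.5]
width: 0.0418
finger_force: 61.6
[ 0.0013 -0.001   0.1283]
```

View pics/w2.png

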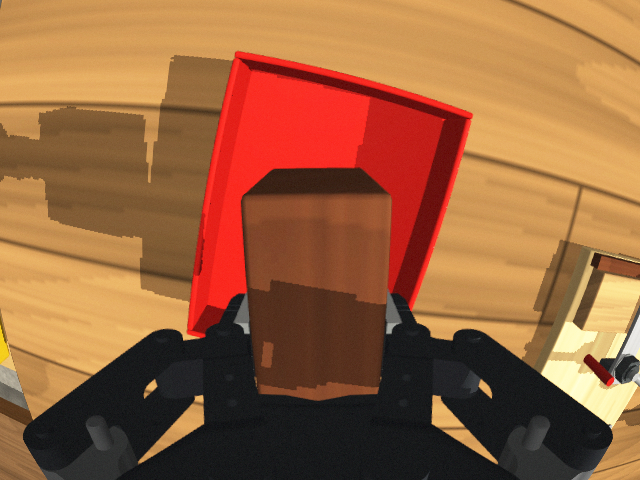

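The offcut is held over the tray. Rim corners show at (237,53), (471,116) and (190,332), and the tray is turned about 0.2 rad relative to the tool. I'll check the tray centre from these corners.

Run:
```python
from h import *
np.set_printoptions(precision=4,suppress=True)
m=camera_model('wrist');K=m['mtx'];f=K[0,0]
C=[]
for u,v in[(237,53),(471,116),(190,332)]:
    d=np.array([u-K[0,2],v-K[1,2]]);r=np.hypot(*d);t=r/f
    D=rot(m['orientation']).apply([np.sin(t)*d[0]/r,-np.sin(t)*d[1]/r,-np.cos(t)])
    C.append(m['xyz']+D*(.055-m['xyz'][2])/D[2])
C=np.array(C)[:,:2];print(C,np.linalg.norm(C[0]-C[1]),np.linalg.norm(C[0]-C[2]),'centre',(C[1]+C[2])/2,'yaw',np.arctan2(*(C[2]-C[0])[::-1]))
c=(C[1]+C[2])/2
print(tool([*c,.207]))
```

```text
[[ 0.3739 -0.4387]
 [ 0.3888 -0.2728]
 [ 0.5886 -0.4556]] 0.16662441811000037 0.2153599170821684 centre [ 0.4887 -0.3642] yaw -0.07832779030737003
[0.0001 0.0027 0.1285]
```

```bash
python3 drive.py '0 .003 .02 0 0 .08;0 .003 .04 0 0 .16;0 .003 .06 0 0 .23;0 .003 .08 0 0 .23;0 .003 .1 0 0 .23;0 .003 .115 0 0 .23;0 .003 .125 0 0 .23;0 .003 .129 0 0 .23;0 .003 .129 0 0 .23;0 .003 .129 0 0 .23' && python3 drive.py '0 0 0 0 0 0;0 0 0 0 0 0;0 0 0 0 0 0;0 0 0 0 0 0;0 0 0 0 0 0' .085 && python3 drive.py '0 0 -.02 0 0 0;0 0 -.05 0 0 0;0 0 -.09 0 0 0;0 0 -.13 0 0 0;0 0 -.15 0 0 0;0 0 -.15 0 0 0;0 0 -.15 0 0 0'
python3 - <<'E'
from h import *
np.set_printoptions(precision=4,suppress=True)
ax=np.array([.5973,.015]);b=np.array([.6418,.1176])
s=env.read_state();y=rot(s['tool_rot']).apply([0,1,0]);print('ya',np.arctan2(y[1],y[0]),s['qpos'])
t=get_image('side')[:,:,::-1].copy()
print(tool([*b,.33]))
cv2.imwrite('pics/s2.png',t)
E
```

```text
clock: 6.85
position: [0.4886, -0.3652, 0.2076]
tool_rot: [0.001, 0.039, 0.999, -0.0]
ft_force: [0.5, -0.1, -3.0]
width: 0.0412
finger_force: 61.6
clock: 7.35
position: [0.4881, -0.3653, 0.207]
tool_rot: [0.0, 0.039, 0.999, -0.0]
ft_force: [-0.8, 0.1, -0.3]
width: 0.0854
finger_force: 0.0
clock: 8.05
position: [0.488, -0.3651, 0.3565]
tool_rot: [0.0, 0.039, 0.999, -0.0]
ft_force: [1.1, 0.7, -0.3]
width: 0.0852
finger_force: 0.0
ya 1.492958607346949 [-0.6423  0.4813  0.2291  1.3183 -0.     -0.5645]
[-0.1161  0.493   0.0257]
```

View pics/s2.png

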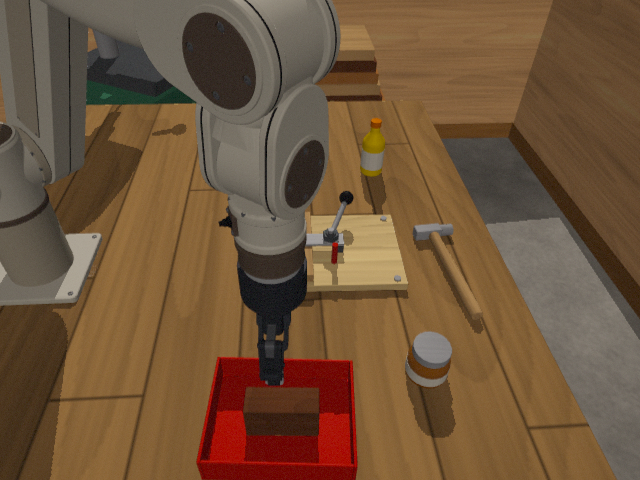

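The side view shows the offcut resting in the tray at about (282,410). The lever ball at (346,198) has not moved. Next I'll go above the ball, turning the finger line tangent to its arc.

```bash
python3 drive.py '-.005 .02 0 0 0 -.1;-.014 .06 0 0 0 -.2;-.023 .1 0 0 0 -.32;-.033 .14 0 0 0 -.44;-.042 .18 0 0 0 -.56;-.052 .22 0 0 0 -.68;-.061 .26 0 0 0 -.8;-.071 .3 0 0 0 -.92;-.08 .34 0 0 0 -1.04;-.09 .38 0 0 0 -1.16'
python3 - <<'E'
from h import *
np.set_printoptions(precision=4,suppress=True)
s=env.read_state();y=rot(s['tool_rot']).apply([0,1,0]);print('turn',2.733-np.arctan2(y[1],y[0]),tool([.6418,.1176,.33]))
E
```

```text
clock: 9.1
position: [0.607, 0.0084, 0.3541]
tool_rot: [-0.002, -0.517, 0.856, 0.001]
ft_force: [-0.0, -0.8, 0.6]
width: 0.0849
finger_force: 0.0
turn 0.07504627097639682 [-0.1129  0.0199  0.0239]
```

```bash
python3 drive.py '-.035 .006 .005 0 0 -.04;-.07 .012 .01 0 0 -.075;-.1 .018 .02 0 0 -.075;-.113 .02 .024 0 0 -.075;-.113 .02 .024 0 0 -.075;-.113 .02 .024 0 0 -.075'
python3 - <<'E'
from h import *
np.set_printoptions(precision=4,suppress=True)
print(tool([.6418,.1176,.227]))
m=camera_model('wrist');im=get_image('wrist')[:,:,::-1].copy();cv2.imwrite('pics/w3.png',im);K=m['mtx'];f=K[0,0]
for b in blobs((im.max(2)<45).astype(np.uint8),(200,100,440,330),3):
    (u,v),r=cv2.minEnclosingCircle(b);d=np.array([u-K[0,2],v-K[1,2]]);rr=np.hypot(*d);t=rr/f
    D=rot(m['orientation']).apply([np.sin(t)*d[0]/rr,-np.sin(t)*d[1]/rr,-np.cos(t)])
    print(u,v,r,m['xyz']+D*(.074-m['xyz'][2])/D[2])
E
```

```text
clock: 9.7
position: [0.6424, 0.1151, 0.3316]
tool_rot: [-0.001, -0.547, 0.837, 0.0]
ft_force: [0.0, -0.4, 1.0]
width: 0.085
finger_force: 0.0
[-0.0023  0.0014  0.1046]
319.4456481933594 246.0 24.574806213378906 [0.6415 0.1186 0.074 ]
430.0 312.0694580078125 19.174123764038086 [0.5892 0.1959 0.074 ]
207.0 311.4583435058594 18.886859893798828 [0.7342 0.1316 0.074 ]
```

View pics/w3.png

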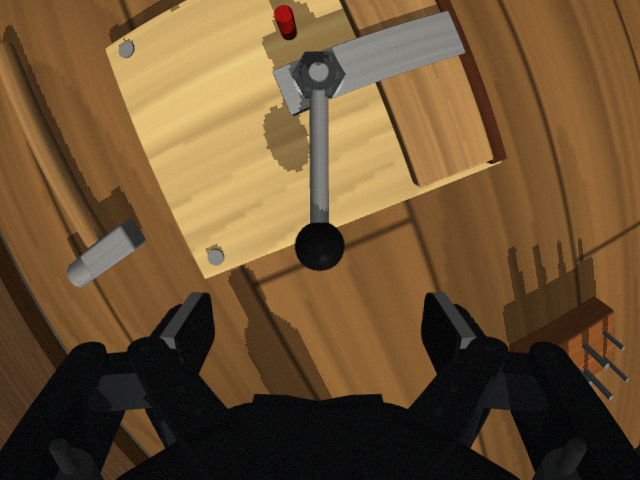

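The ball at (319,246) is centred between the fingers with the arm lying perpendicular to their closing line, and both measurements agree within 1 mm. I'll descend and grip.

```bash
python3 drive.py '-.002 .001 .03 0 0 0;-.002 .001 .06 0 0 0;-.002 .001 .085 0 0 0;-.002 .001 .1 0 0 0;-.002 .001 .103 0 0 0;-.002 .001 .103 0 0 0' && python3 drive.py '0 0 0 0 0 0;0 0 0 0 0 0;0 0 0 0 0 0;0 0 0 0 0 0;0 0 0 0 0 0;0 0 0 0 0 0;0 0 0 0 0 0' .02 30
python3 - <<'E'
from h import *
np.set_printoptions(precision=4,suppress=True)
r=np.linalg.norm
ax=np.array([.5973,.015]);print(tool([*ax,.229]))
for a in np.arange(.12,1.3,.12): # arc in tool frame if axis at +x r=.11
    pass
for s in (1,-1):
  print(rot(env.read_state()['tool_rot']).apply([0,s,0]))
E
```

```text
clock: 10.35
position: [0.6426, 0.1167, 0.23]
tool_rot: [-0.0, -0.546, 0.838, -0.0]
ft_force: [0.5, 0.4, 0.1]
width: 0.0848
finger_force: 0.0
clock: 11.05
position: [0.6428, 0.1183, 0.2307]
tool_rot: [0.001, -0.547, 0.837, -0.0]
ft_force: [-1.3, 0.2, 6.4]
width: 0.0303
finger_force: 29.4
[0.1128 0.0002 0.0016]
[-0.9158  0.4017 -0.0011]
[ 0.9158 -0.4017  0.0011]
```

```bash
python3 drive.py '.001 -.013 0 0 0 .12;.003 -.026 0 0 0 .24;.007 -.039 0 0 0 .36;.0125 -.051 0 0 0 .48;.019 -.063 0 0 0 .6;.0275 -.073 0 0 0 .72;.037 -.083 0 0 0 .84;.047 -.091 0 0 0 .96;.059 -.098 0 0 0 1.08;.071 -.1035 0 0 0 1.2'
python3 - <<'E'
from h import *
np.set_printoptions(precision=4,suppress=True)
s=env.read_state();print(s['ft_force'],s['ft_torque'],tool([.5973,.015,.229]),s['position'])
E
```

```text
clock: 12.05
position: [0.709, 0.0115, 0.2307]
tool_rot: [0.0, 0.023, 1.0, 0.0]
ft_force: [-3.3, 0.3, 7.0]
width: 0.0301
finger_force: 29.7
[-3.3309  0.3078  6.9966] [0.2132 0.6219 0.1346] [ 0.1118 -0.0017  0.0016] [0.709  0.0115 0.2307]
```

```bash
python3 drive.py '.001 -.013 0 0 0 .12;.003 -.026 0 0 0 .24;.007 -.039 0 0 0 .36;.0125 -.051 0 0 0 .48;.019 -.063 0 0 0 .6;.0275 -.073 0 0 0 .72;.037 -.083 0 0 0 .84;.047 -.091 0 0 0 .96;.059 -.098 0 0 0 1.08;.059 -.098 0 0 0 1.08'
python3 - <<'E'
from h import *
np.set_printoptions(precision=4,suppress=True)
s=env.read_state();p=s['position'];print('dir',np.arctan2(p[1]-.015,p[0]-.5973),rot(s['tool_rot']).inv().apply(s['ft_force']),tool([.5973,.015,.229]))
E
```

```text
clock: 13.05
position: [0.6451, -0.0842, 0.2307]
tool_rot: [0.0, 0.533, 0.846, 0.001]
ft_force: [-1.7, 1.1, 5.3]
width: 0.0301
finger_force: 29.6
dir -1.1221776917149069 [ 1.7299 -0.9992 -5.3184] [ 0.1101 -0.0003  0.0018]
```

```bash
cat > st.py <<'E'
from h import *
np.set_printoptions(precision=4,suppress=True)
s=env.read_state();p=s['position'];print('dir',np.arctan2(p[1]-.015,p[0]-.5973),'Ftool',rot(s['tool_rot']).inv().apply(s['ft_force']))
E
python3 drive.py '0 -.004 0 0 0 .04;.0005 -.009 0 0 0 .08;.0005 -.009 0 0 0 .08'; python3 st.py;  python3 drive.py '0 -.004 0 0 0 .03;0 -.004 0 0 0 .03;0 -.004 0 0 0 .03';python3 st.py
```

```text
clock: 13.35
position: [0.6377, -0.0871, 0.2307]
tool_rot: [0.001, 0.565, 0.825, 0.001]
ft_force: [-0.9, 0.6, 6.3]
width: 0.0299
finger_force: 29.7
dir -1.1942505268787849 Ftool [ 0.8373 -0.6152 -6.3374]
clock: 13.65
position: [0.6363, -0.0874, 0.2307]
tool_rot: [0.002, 0.577, 0.817, 0.003]
ft_force: [6.9, 3.8, 0.7]
width: 0.0302
finger_force: 30.2
dir -1.207019185543655 Ftool [ 1.2723  7.7324 -0.671 ]
```

```bash
python3 drive.py '0 -.003 0 0 0 0;0 -.003 0 0 0 0;0 -.003 0 0 0 0';python3 st.py; python3 drive.py '0 -.003 0 0 0 0;0 -.003 0 0 0 0;0 -.003 0 0 0 0';python3 st.py
```

```text
clock: 13.95
position: [0.6353, -0.0877, 0.2308]
tool_rot: [0.004, 0.577, 0.817, 0.005]
ft_force: [14.4, 7.2, -4.2]
width: 0.0303
finger_force: 30.4
dir -1.2164983623714953 Ftool [ 1.9124 15.9512  4.3916]
clock: 14.25
position: [0.6343, -0.088, 0.2309]
tool_rot: [0.006, 0.576, 0.817, 0.008]
ft_force: [20.5, 9.8, -8.2]
width: 0.03
finger_force: 30.8
dir -1.2256681634296358 Ftool [ 2.3684 22.4854  8.6161]
```

```bash
python3 drive.py '0 .004 0 0 0 0;0 .007 0 0 0 0;0 .007 0 0 0 0';python3 st.py; python3 drive.py '0 0 0 0 0 0;0 0 0 0 0 0;0 0 0 0 0 0;0 0 0 0 0 0;0 0 0 0 0 0' .085; python3 drive.py '0 0 -.03 0 0 0;0 0 -.07 0 0 0;0 0 -.11 0 0 0;0 0 -.14 0 0 0;0 0 -.14 0 0 0;0 0 -.14 0 0 0';python3 st.py
python3 - <<'E'
from h import *
cv2.imwrite('pics/w4.png',get_image('wrist')[:,:,::-1])
m=camera_model('wrist');im=cv2.imread('pics/w4.png');K=m['mtx'];f=K[0,0]
for b in blobs((im.max(2)<45).astype(np.uint8),(230,100,410,300),1):
    (u,v),r=cv2.minEnclosingCircle(b);d=np.array([u-K[0,2],v-K[1,2]]);rr=np.hypot(*d);t=rr/f
    D=rot(m['orientation']).apply([np.sin(t)*d[0]/rr,-np.sin(t)*d[1]/rr,-np.cos(t)])
    p=m['xyz']+D*(.074-m['xyz'][2])/D[2];print(u,v,r,p,np.arctan2(p[1]-.015,p[0]-.5973))
E
```

```text
clock: 14.55
position: [0.6367, -0.0872, 0.2307]
tool_rot: [0.002, 0.577, 0.817, 0.002]
ft_force: [5.5, 4.6, 2.8]
width: 0.0299
finger_force: 31.0
dir -1.2028802043734232 Ftool [ 2.5421  6.7257 -2.8054]
clock: 15.05
position: [0.6343, -0.0887, 0.2294]
tool_rot: [-0.0, 0.578, 0.816, -0.0]
ft_force: [0.5, -0.6, 0.9]
width: 0.0852
finger_force: 0.0
clock: 15.65
position: [0.6347, -0.0886, 0.3707]
tool_rot: [0.001, 0.578, 0.816, 0.0]
ft_force: [0.5, 0.4, -0.4]
width: 0.0852
finger_force: 0.0
dir -1.224706722327955 Ftool [0.2249 0.5995 0.4106]
320.8527526855469 224.11656188964844 21.44796371459961 [ 0.63560521 -0.08544094  0.074     ] -1.2064523014780277
```

View pics/w4.png

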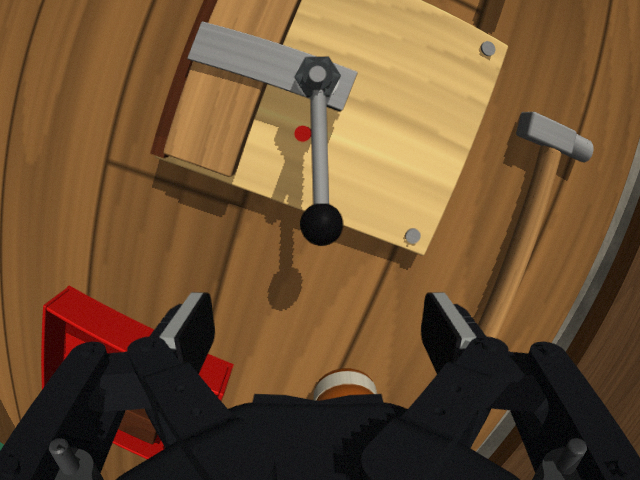

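The released lever lies against the red stop pin at (303,133), with the ball at (321,224). The 22 N reaction confirmed the stop, nothing is being touched, and the offcut is in the tray.

```bash
python3 -c "
from bench import env, get_image, camera_model, finish_job
print(finish_job())"
```

```text
the job is handed in; nothing more can be done
None
```

The offcut is in the red tray, the lever is swung clockwise tight against its stop and released, nothing else was touched, and the job was handed in at about 16 s; no verdict was returned.

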